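# Half-turn the grinder's bayonet lid and hold it short of the lock

## Task

Find the grinder's bayonet lid (the black one with a metal grip bar on top and two lugs below) among the oddments in the wooden crate and lift it out, leaving the other things in the crate and not disturbing the cup and bowl on the counter. Set it down into the grinder's collar, lugs through the two notches, until it sits flat on the rim, then turn it clockwise (seen from above) only half way, until its bar points at the single thin mark, 45 degrees on from the notches; do not go on into the lock, whose click would start the grinder. Finish while still gripping the lid by its bar, holding it there: do not let go.

Things in the scene. Friction and masses are not known exactly. Their poses are not given: they have to be found in the camera images.
- lid: Bayonet lid, loose, 0.14 kg, right way up in the crate. Origin: centre of its underside, z up. A black plug, 57 mm across, z 0 to 14 mm, with two lugs; above it a black round plate 84 mm across, z 14 to 20 mm; on top an aluminium grip bar, 56 mm long along x, 15 mm thick along y, z 20 to 46 mm, straight above the lugs. Same after half a turn
- lid_grip (a point): middle of the lid's grip bar, 33 mm above the lid's origin
- lid_lug (a point): tip of the lug on the lid's +x side, 37.5 mm from the axis; the other is opposite, on -x. Lugs are 11 mm wide and 5 mm thick, z 0 to 5 mm on the lid
- grinder: The grinder, fixed to the counter: round black foot 120 mm across and an aluminium collar of 100 mm outer diameter. Origin: centre of its underside, on the counter, z up; rim 110 mm up. The lid goes in with its x axis along the grinder's x axis, either way round; resting on the rim, the lid's origin is 96 mm above this origin. Once turned, it has 2.5 mm of play upward
- grinder_mouth (a point): centre of the collar's mouth, at rim height, 110 mm above the grinder's origin. The mouth is an inward flange, 64 mm inner diameter, 6.5 mm thick, cut by two notches 18 mm wide at the grinder's +x and -x; beneath it is a groove 81 mm in diameter in which the lugs turn, clockwise only (a stop blocks the other way)
- half_mark (a point): the single thin raised black mark on the rim, 45 degrees clockwise (seen from above) of the grinder's +x notch: half way; the same again opposite. A broad mark stands at each notch (0 degrees), three thin ones at 90 degrees clockwise (locked). Resistance of the lock begins at about 60 degrees
- lock_pin (a joint): spring pin of the lock, in the collar's wall 76 degrees clockwise of the +x notch: 0 when free, pushed outward (up to 0.006 m) as a lug is forced past it: the lock's click
- lock_pin_b (a joint): the second spring pin, opposite the first; same values
- crate: Open wooden crate, fixed, 230 x 230 mm, 46 mm high, walls and floor 6 mm; origin under its centre. The lid and three oddments stand on its floor, one in each quarter, about 52 mm from the centre in x and y; which is where varies
- jar_lid: plain round beech jar lid, 68 mm in diameter, 18 mm high, without bar or lugs, loose in the crate; origin at its underside. Stays in the crate
- green_cup: small green cup, 40 mm wide, 35 mm high, loose in the crate; origin at its underside. Stays in the crate
- ink_bowl: small dark bowl, 50 mm wide, 31 mm high, loose in the crate; origin at its underside. Stays in the crate
- grey_cup: speckled cup without handle, 50 mm wide, 47 mm high, loose on the counter; origin at its underside. To be left alone
- clay_bowl: small terracotta bowl, 71 mm wide, 27 mm high, loose on the counter; origin at its underside. To be left alone
There are look-alikes about, which are no part of the job. Leave any green look-alike of the lid alone.

How it is judged:
By the outcome, as a careful person would: the job done as asked, in the order asked, and still so for the second after the job is handed in, while the arm keeps its last pose, push and grip.
It also fails if it takes over 45 s, if anything falls off the work surface, if the arm or the gripper's body presses on something with over 40 N, if the wrist force passes 120 N, or if a joint passes its speed limit or range.

## Robot

A 6-joint arm with a two-finger parallel gripper is mounted at the origin on a cart in front of the work surface, level with it; the furniture and walls round the work are solid. World frame = base frame: x ahead of the robot, y to its left, z up, the work surface at z = 0. Lengths are in m, angles in degrees, forces in N, time in s.
With the tool pointing down it reaches from about 0.25 to 0.8 m from the base axis. Payload 3.9 kg.
Tool frame: the origin (TCP) lies midway between the tips of the shut fingers; the grasp point (between the pads) lies 19 mm behind it; z points along the fingers, y is the line along which they close (so a half turn about z gives the same grasp; the last joint's range is limited). The gripper opens to 85 mm and grips with 20 to 120 N. Pads are 22 mm wide; open, the fingers measure 114 mm over their backs; the gripper's body (76 mm by 85 mm) begins 54 mm behind the grasp point. The pads swing forward as they close: fully open they stand 13 mm farther back than shut.
Start: joints at [-67.666, 14.897, -7.913, 67.191, 0, 90], TCP at [0.199, -0.486, 0.231] pointing down, gripper open.
Joint ranges: [-159.42, 159.42], [-47.68, 98.78], [-73.54, 78.23], [-108.79, 121.32], [-90, 84.71], [-180, 180]. Speed limits (degrees/s): [147.25, 147.25, 180, 180, 180, 180].

## Interface

Orientations are given as [roll, pitch, yaw] about the fixed x, y, z axes, in that order (R = Rz(yaw) Ry(pitch) Rx(roll)).
In Python, from rig import state, camera, camera_info, finish_job gives the robot as it stands.
- The arm moves only by the tool drive_tool, never from a script. Its argument "steps" is a list of rows, each an object with "linear": the shift along the tool's x, y, z in m, a list of three; "dr": the turn, a rotation vector about the tool's x, y, z in degrees, a list of three; "gripper": the gripper's target within -1 to 1 (shut at 1, half-way at 0, fully open at -1). In form: [{"linear": [dx, dy, dz], "dr": [rx, ry, rz], "gripper": gripper}, ...]. A call has 1 to 20 rows; each row is the pose to reach, as a shift and turn from the pose commanded when the call began, along the tool's axes at that moment; what a row does not reach only later rows make up. A row lasts 1/8 s, in which the tool goes at most 62.5 mm and 10.7 degrees, less where a joint would pass 70% of its speed; a pose out of reach is approached as far as the arm can. A call with a gripper value outside its range is refused whole. The fingers move at their own pace and stop on an object; "newtons" is the grip in N (left out, the last holds). Time passes only in rows, so rows that repeat a pose let the fingers close. It gives the time, the measured TCP pose, the force, the opening and the grip force at its end, in the units of the state.
- state(): the state, without advancing time (a new reading comes with each control period).
- camera(name): name is "side" or "top" or "wrist"; returns the picture (420x560x3 uint8, red, green, blue); there is no depth.
- camera_info(name): a dict with "vfov" (degrees; the focal length in pixels is half the picture's height over the tangent of half this angle, whatever the lens; pixels are square), "cx", "cy" (the principal point, pixels), "pose" (4x4, takes a point from camera to world coordinates). Camera axes: x right, y up, looking along -z (the intrinsics and any distortion apply to the point x, -y, -z); pixel columns grow to the right and rows downward; lengths in m; the calibration is good to about 2 mm. A picture is of the moment at which its call begins: read the wrist's pose just before it. camera_info takes no time and is no camera call; for the wrist camera it gives the pose at the moment of the call.
- finish_job(): hands the job in; it is judged then, once.
The state is a dict: "time_s": time; "q": joint angles; "joint_vel": joint speeds; "joint_torque": joint torques, N m; "eef_pos": TCP position; "eef_rot": TCP orientation; "wrist_force": force on the tool from outside, world axes, zero at the start; "ft_torque": the same for the moment, N m; "opening": finger opening in m; "grip_force": force on a finger pad.
Only numpy, scipy, OpenCV 4.12 (cv2) and the standard library are available. Lean on these libraries where they do the work, as an engineer would, in place of code of your own. Each camera call takes 0.05 s, during which the arm holds its last target. There are 200 camera calls.

## Working session

There is one attempt and no reset: what is moved stays moved. The work goes in short steps, Python scripts to look and compute and a tool call to move; the robot and the scene stay as the last step left them, time stands still between calls to the robot, and variables do not carry over. Pictures are saved under pics/ and viewed, at most 10 in all, crops included, and the job is handed in when it is done.

Besides the shell and the picture viewer there is one more tool, called after ">>>" by a JSON object that holds its "method" and its "body", one argument or row to a line. drive_tool: Moves the arm, as the interface text tells. Its arguments: {"type":"object","properties":{"steps":{"type":"array"},"newtons":{"type":"number"}},"required":["steps"]}

```bash
mkdir -p pics; ls
cat > h.py <<'E'
import numpy as np,cv2
from rig import state,camera,camera_info
def ray(n,u,v,info=None):
    i=info or camera_info(n); f=210/np.tan(np.radians(i['vfov']/2)); P=np.array(i['pose'])
    d=P[:3,:3]@np.array([(u-i['cx'])/f,-(v-i['cy'])/f,-1]); return P[:3,3],d
def onz(n,u,v,z,info=None):
    o,d=ray(n,u,v,info); return o+d*(z-o[2])/d[2]
def proj(n,p,info=None):
    i=info or camera_info(n); f=210/np.tan(np.radians(i['vfov']/2)); P=np.array(i['pose'])
    c=P[:3,:3].T@(np.array(p)-P[:3,3]); return i['cx']+f*c[0]/-c[2], i['cy']-f*c[1]/-c[2]
E
python3 - <<'E'
from h import *
for n in('top','side','wrist'):
    i=camera_info(n); print(n,{k:(np.round(v,3).tolist() if k=='pose' else v) for k,v in i.items()})
ims=[camera(n) for n in('top','side')]
for n,im in zip(('top','side'),ims): cv2.imwrite(f'pics/{n}0.png',cv2.cvtColor(im,cv2.COLOR_RGB2BGR))
s=state();print(s)
E
```

```text
pics
top {'vfov': 52.41337313813048, 'cx': 279.0728760093797, 'cy': 206.97591343424273, 'pose': [[0.022, 0.987, -0.16, 0.335], [-1.0, 0.023, 0.001, -0.21], [0.004, 0.16, 0.987, 1.329], [0.0, 0.0, 0.0, 1.0]]}
side {'vfov': 44.67107321725678, 'cx': 279.40513226885344, 'cy': 208.72567889502483, 'pose': [[0.672, 0.65, -0.355, -0.106], [-0.741, 0.59, -0.322, -0.806], [-0.0, 0.479, 0.878, 1.716], [0.0, 0.0, 0.0, 1.0]]}
wrist {'vfov': 61.08250737593226, 'cx': 283.41481569758236, 'cy': 208.53799376549043, 'pose': [[0.381, 0.888, 0.258, 0.264], [-0.925, 0.366, 0.104, -0.458], [-0.002, -0.279, 0.96, 0.374], [0.0, 0.0, 0.0, 1.0]]}
{'time_s': 0.1, 'q': array([-6.76655179e+01,  1.49334267e+01, -7.98081241e+00,  6.71903234e+01,
        1.25956316e-03,  9.00004015e+01]), 'joint_vel': array([ 0.04203888, -0.16029223,  0.04610048,  0.01269739, -0.01745314,
        0.00533931]), 'joint_torque': array([ 7.54012626e-05, -4.06509089e+01,  2.54526561e+01,  1.00911627e-02,
        9.24463620e-05, -7.12854160e-06]), 'eef_pos': array([ 0.19927164, -0.48502424,  0.23051866]), 'eef_rot': array([-1.79895438e+02, -1.25882838e-03,  2.23340783e+01]), 'wrist_force': array([ 0.35593883,  0.30341521, -0.9566489 ]), 'ft_torque': array([-0.0217349 ,  0.00501512,  0.04750865]), 'grip_force': 0.0, 'opening': 0.08524571730012623}
```

View pics/top0.png

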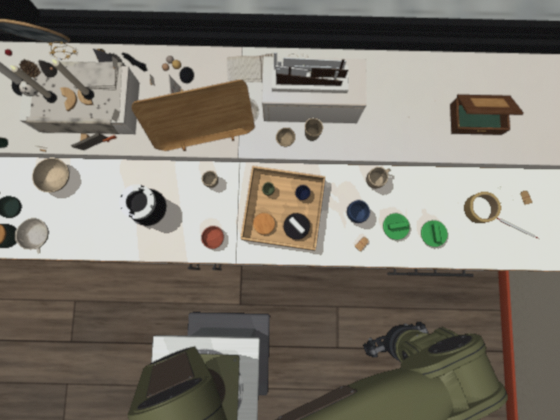

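View pics/side0.png

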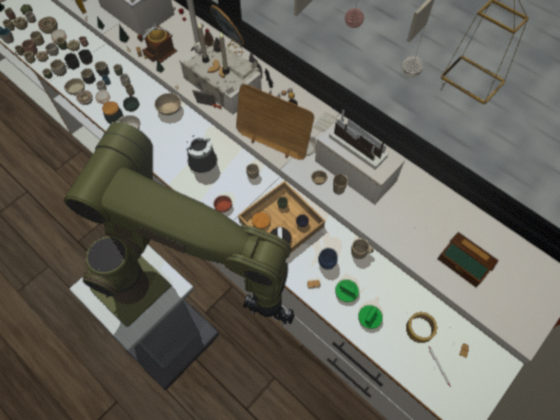

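The top view shows the crate centred near (284,208), the grinder at (146,206), the grey cup at (210,179) and the clay bowl at (213,237).
Candidates for the lid are the black disc with a pale bar at (297,226), the green look-alikes at (397,226) and (434,234), the dark bowl at (303,192), and the beech lid at (264,223). Only (297,226) is black with a metal bar. I'll confirm that in a crop, and include the grinder.

Run:
```python
from h import *
im=cv2.imread('pics/top0.png')
a=cv2.resize(im[202:252,272:322],None,fx=8,fy=8,interpolation=cv2.INTER_CUBIC)
b=cv2.resize(im[180:230,120:170],None,fx=8,fy=8,interpolation=cv2.INTER_CUBIC)
cv2.imwrite('pics/crop1.png',np.hstack([a,b]))
# bar: bright blob in the lid crop
hsv=cv2.cvtColor(im,cv2.COLOR_BGR2HSV)
m=((hsv[...,2]>120)&(hsv[...,1]<60)).astype(np.uint8); k=np.zeros_like(m);k[212:240,285:311]=1
pts=np.argwhere(m*k)[:,::-1].astype(np.float32); print(len(pts),cv2.minAreaRect(pts),pts.mean(0))
print('lid',onz('top',*pts.mean(0),.052), 'plate',onz('top',297,226,.026))
print('grinder mouth guess',onz('top',143,202,.11))
for p in((246,245),(320,249),(325,176),(250,169)): print('crate corner',onz('top',*p,.046)[:2])
print('cup',onz('top',210,178,.047),'bowl',onz('top',213,237,.027))
```

```text
106 ((296.2735900878906, 224.70755004882812), (18.490283966064453, 5.590085506439209), 47.48955535888672) [296.3113  224.68867]
lid [ 0.48881867 -0.26468172  0.052     ] plate [ 0.48795152 -0.26796511  0.026     ]
grinder mouth guess [0.53788355 0.18271872 0.11      ]
crate corner [ 0.42477898 -0.11487457]
crate corner [ 0.41777193 -0.33713714]
crate corner [ 0.64263113 -0.35105082]
crate corner [ 0.65944352 -0.11914487]
cup [0.62789902 0.00279661 0.047     ] bowl [ 0.4482462  -0.01188076  0.027     ]
```

View pics/crop1.png

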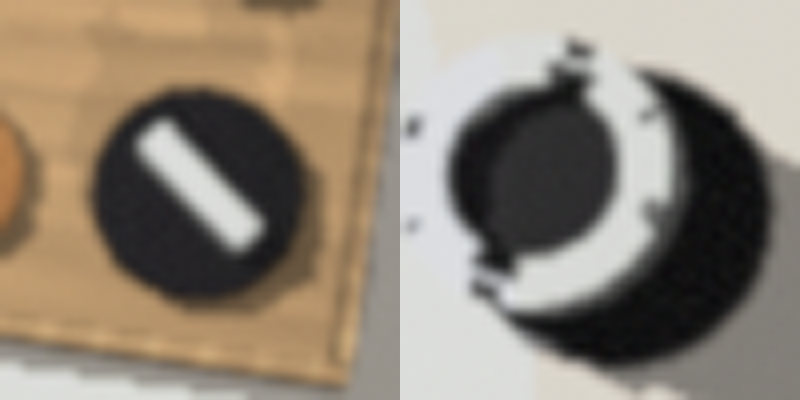

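The crop confirms the lid: black plate, metal bar with its long axis at about 42° in the world, centre near (0.489,-0.265). On the grinder, the notches show near (142,187) and (131,214) in the full picture. I'll move above the lid and look from near.

```bash
cat >> h.py <<'E'
from scipy.spatial.transform import Rotation as R
def togo(p,yaw,cmd=None):
    s=state(); R0=R.from_euler('xyz',s['eef_rot'],degrees=True); Rt=R.from_euler('xyz',[180,0,yaw],degrees=True)
    print('t',s['time_s'],'pos',s['eef_pos'].round(4),s['eef_rot'].round(2),'q',s['q'].round(1),'op',round(s['opening'],4),'F',s['wrist_force'].round(1))
    print('linear',R0.inv().apply(np.array(p)-s['eef_pos']).round(4),'dr',np.degrees((R0.inv()*Rt).as_rotvec()).round(2))
E
python3 -c "
from h import *
togo([.455,-.28,.2],42)"
```

```text
t 0.1 pos [ 0.1993 -0.485   0.2305] [-179.9    -0.     22.33] q [-67.7  14.9  -8.   67.2   0.   90. ] op 0.0852 F [ 0.4  0.3 -1. ]
linear [ 0.3145 -0.0924  0.0307] dr [ -0.1   -0.02 -19.67]
```

>>> {"method": "drive_tool", "body": {
  "steps": [
    {"linear": [0.06,-0.018,0.005],"dr": [0,0,-5],"gripper": -1},
    {"linear": [0.12,-0.036,0.01],"dr": [0,0,-10],"gripper": -1},
    {"linear": [0.18,-0.054,0.02],"dr": [0,0,-15],"gripper": -1},
    {"linear": [0.24,-0.072,0.025],"dr": [0,0,-19.7],"gripper": -1},
    {"linear": [0.3,-0.09,0.03],"dr": [0,0,-19.7],"gripper": -1},
    {"linear": [0.3145,-0.092,0.03],"dr": [0,0,-19.7],"gripper": -1},
    {"linear": [0.3145,-0.092,0.03],"dr": [0,0,-19.7],"gripper": -1},
    {"linear": [0.3145,-0.092,0.03],"dr": [0,0,-19.7],"gripper": -1}
  ]
}}

```text
time_s: 1.1
eef_pos: [0.4543, -0.2819, 0.2012]
eef_rot: [-180.0, 0.0, 41.9]
wrist_force: [-0.1, -1.2, -0.3]
opening: 0.0853
grip_force: 0.0
```

Run:
```python
from h import *
i=camera_info('wrist'); im=cv2.cvtColor(camera('wrist'),cv2.COLOR_RGB2BGR); cv2.imwrite('pics/w1.png',im)
import pickle; pickle.dump(i,open('w1.pkl','wb'))
s=state(); print(s['eef_pos'],s['eef_rot'],s['q'].round(1)); print('lid proj',proj('wrist',[.489,-.265,.052],i))
```

```text
[ 0.4541352  -0.28203251  0.20132128] [-1.79977510e+02  3.81774477e-02  4.19102211e+01] [-31.8  16.7 -10.   63.4  -0.  106.3]
lid proj (np.float64(297.51332205499904), np.float64(148.24668509273852))
```

View pics/w1.png

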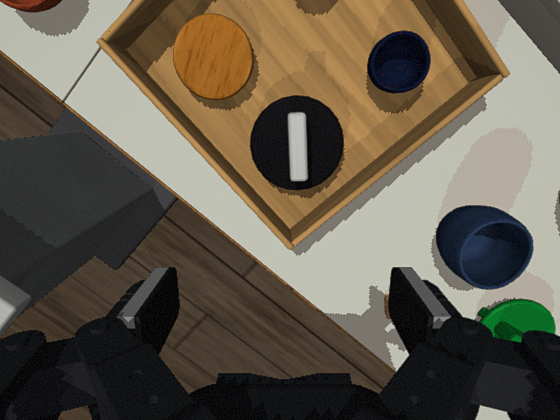

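The wrist view shows the lid at (297,143) with the bar from (297,113) to (299,181). The jar lid at (213,56), the dark bowl at (399,62) and the green cup at the top edge stay clear.

```bash
cat >> h.py <<'E'
def bar(im,roi,info,z):
    u0,v0,u1,v1=roi; h=cv2.cvtColor(im,cv2.COLOR_BGR2HSV)
    m=((h[...,2]>110)&(h[...,1]<60)).astype(np.uint8); k=np.zeros_like(m);k[v0:v1,u0:u1]=1;m*=k
    n,l,st,c=cv2.connectedComponentsWithStats(m); b=1+st[1:,4].argmax()
    cs=cv2.findContours((l==b).astype(np.uint8),0,1)[0]; q=np.vstack(cs)[:,0].astype(float)
    w=np.array([onz('wrist',*x,z,info)[:2] for x in q])
    return m,cv2.minAreaRect((w*1000).astype(np.float32)),st[b]
E
python3 - <<'E'
from h import *
import pickle; i=pickle.load(open('w1.pkl','rb')); im=cv2.imread('pics/w1.png')
m,r,st=bar(im,(270,100,330,190),i,.052); print(r,st)
# black plate
h=cv2.cvtColor(im,cv2.COLOR_BGR2HSV); d=(h[...,2]<60).astype(np.uint8); d[:90]=0; d[195:]=0; d[:,:245]=0; d[:,350:]=0
c=max(cv2.findContours(d,0,1)[0],key=cv2.contourArea)[:,0]
w=np.array([onz('wrist',*x,.026,i)[:2] for x in c.astype(float)]); print(cv2.minEnclosingCircle((w*1000).astype(np.float32)), cv2.fitEllipse((w*1000).astype(np.float32)))
togo([.489,-.265,.12],42)
E
```

```text
((489.6665954589844, -264.320556640625), (55.082435607910156, 14.101990699768066), 44.7213249206543) [ 288  112   20   69 1174]
((489.53240966796875, -264.8717041015625), 41.589454650878906) ((489.4317321777344, -264.78936767578125), (81.39521026611328, 82.1140365600586), 157.10385131835938)
t 1.15 pos [ 0.4541 -0.282   0.2013] [-1.7998e+02  4.0000e-02  4.1910e+01] q [-31.8  16.7 -10.   63.4  -0.  106.3] op 0.0851 F [-0.5 -0.2  0.3]
linear [0.0374 0.0106 0.0813] dr [-0.02  0.04 -0.09]
```

>>> {"method": "drive_tool", "body": {
  "steps": [
    {"linear": [0.038,0.0105,0.04],"dr": [0,0,-2.6],"gripper": -0.2},
    {"linear": [0.038,0.0105,0.08],"dr": [0,0,-2.6],"gripper": -0.2},
    {"linear": [0.038,0.0105,0.11],"dr": [0,0,-2.6],"gripper": -0.2},
    {"linear": [0.038,0.0105,0.12],"dr": [0,0,-2.6],"gripper": -0.2},
    {"linear": [0.038,0.0105,0.12],"dr": [0,0,-2.6],"gripper": -0.2},
    {"linear": [0.038,0.0105,0.12],"dr": [0,0,-2.6],"gripper": -0.2}
  ]
}}

```text
time_s: 1.9
eef_pos: [0.4915, -0.2644, 0.0828]
eef_rot: [179.9, -0.0, 44.6]
wrist_force: [-0.2, -0.2, -0.1]
opening: 0.051
grip_force: 0.0
```

Run:
```python
from h import *
togo([.4895,-.2645,.029],44.5)
i=camera_info('wrist'); im=cv2.cvtColor(camera('wrist'),cv2.COLOR_RGB2BGR); cv2.imwrite('pics/w2.png',im)
print(proj('wrist',[.4895,-.2645,.052],i))
```

```text
t 1.9 pos [ 0.4915 -0.2644  0.0828] [ 1.7985e+02 -4.0000e-02  4.4580e+01] q [-28.3  23.9 -18.1  47.9  -0.  107.1] op 0.051 F [-0.2 -0.2 -0.1]
linear [-0.0015 -0.0014  0.0538] dr [ 0.15 -0.04  0.08]
(np.float64(281.9268998852984), np.float64(248.53540124214683))
```

View pics/w2.png

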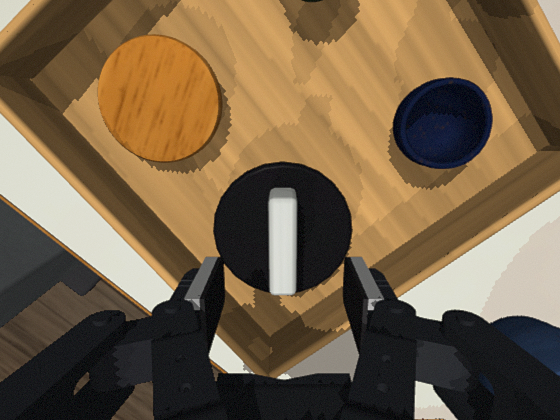

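The bar is parallel to the fingers and centred between them, from (284,190) to (284,293). Next I descend, close and lift a little.

>>> {"method": "drive_tool", "body": {
  "steps": [
    {"linear": [0,0,0.02],"dr": [0,0,0],"gripper": -0.2},
    {"linear": [0,0,0.04],"dr": [0,0,0],"gripper": -0.2},
    {"linear": [0,0,0.0535],"dr": [0,0,0],"gripper": -0.2},
    {"linear": [0,0,0.0535],"dr": [0,0,0],"gripper": -0.2},
    {"linear": [0,0,0.0535],"dr": [0,0,0],"gripper": 1},
    {"linear": [0,0,0.0535],"dr": [0,0,0],"gripper": 1},
    {"linear": [0,0,0.0535],"dr": [0,0,0],"gripper": 1},
    {"linear": [0,0,0.0535],"dr": [0,0,0],"gripper": 1},
    {"linear": [0,0,0.0535],"dr": [0,0,0],"gripper": 1},
    {"linear": [0,0,0.0535],"dr": [0,0,0],"gripper": 1}
  ],
  "newtons": 60
}}

```text
time_s: 3.2
eef_pos: [0.4917, -0.2639, 0.0288]
eef_rot: [179.9, -0.0, 44.6]
wrist_force: [0.1, -1.0, 5.9]
opening: 0.0138
grip_force: 60.1
```

>>> {"method": "drive_tool", "body": {
  "steps": [
    {"linear": [0,0,-0.01],"dr": [0,0,0],"gripper": 1},
    {"linear": [0,0,-0.03],"dr": [0,0,0],"gripper": 1},
    {"linear": [0,0,-0.06],"dr": [0,0,0],"gripper": 1},
    {"linear": [0,0,-0.1],"dr": [0,0,0],"gripper": 1},
    {"linear": [0,0,-0.14],"dr": [0,0,0],"gripper": 1},
    {"linear": [0,0,-0.18],"dr": [0,0,0],"gripper": 1},
    {"linear": [0.01,-0.01,-0.21],"dr": [0,0,-1],"gripper": 1},
    {"linear": [0.03,-0.028,-0.225],"dr": [0,0,-3],"gripper": 1},
    {"linear": [0.06,-0.056,-0.225],"dr": [0,0,-6],"gripper": 1},
    {"linear": [0.09,-0.085,-0.225],"dr": [0,0,-8],"gripper": 1},
    {"linear": [0.12,-0.113,-0.225],"dr": [0,0,-11],"gripper": 1},
    {"linear": [0.15,-0.141,-0.225],"dr": [0,0,-14],"gripper": 1},
    {"linear": [0.18,-0.169,-0.225],"dr": [0,0,-17],"gripper": 1},
    {"linear": [0.21,-0.197,-0.225],"dr": [0,0,-20],"gripper": 1},
    {"linear": [0.24,-0.225,-0.225],"dr": [0,0,-22],"gripper": 1},
    {"linear": [0.26,-0.244,-0.225],"dr": [0,0,-23.4],"gripper": 1},
    {"linear": [0.27,-0.254,-0.225],"dr": [0,0,-23.4],"gripper": 1},
    {"linear": [0.27,-0.254,-0.225],"dr": [0,0,-23.4],"gripper": 1},
    {"linear": [0.27,-0.254,-0.225],"dr": [0,0,-23.4],"gripper": 1},
    {"linear": [0.27,-0.254,-0.225],"dr": [0,0,-23.4],"gripper": 1}
  ]
}}

```text
time_s: 5.7
eef_pos: [0.5044, 0.1061, 0.2528]
eef_rot: [180.0, 0.0, 67.9]
wrist_force: [0.1, -0.6, 0.2]
opening: 0.014
grip_force: 59.2
```

Run:
```python
from h import *
import pickle
i=camera_info('wrist'); im=cv2.cvtColor(camera('wrist'),cv2.COLOR_RGB2BGR); cv2.imwrite('pics/w3.png',im); pickle.dump(i,open('w3.pkl','wb'))
togo([.5,.1,.25],68)
```

```text
t 5.75 pos [0.5044 0.1062 0.2528] [1.800e+02 1.000e-02 6.795e+01] q [ 11.9  13.5  -6.6  69.9  -0.  123.9] op 0.0139 F [-0.  0. -2.]
linear [-0.0074 -0.0017  0.0028] dr [ 0.    0.01 -0.05]
```

View pics/w3.png

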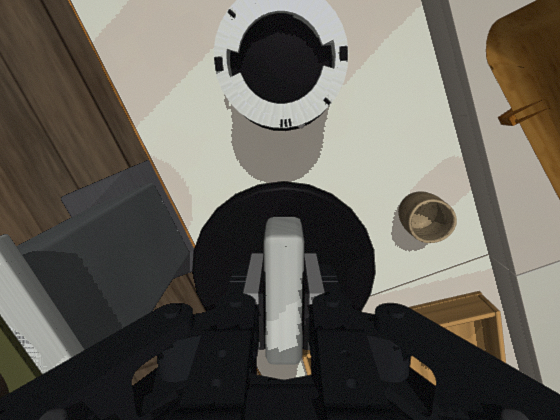

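The grinder's mouth is at (282,57). Its broad notch marks are at (219,64) and (344,53), the single thin marks at (327,100) and (231,13), and the triple mark at (286,123). The lid is held level, with its plate centred near (284,265).

Run:
```python
from h import *
import pickle; i=pickle.load(open('w3.pkl','rb')); im=cv2.imread('pics/w3.png')
g=cv2.cvtColor(im,cv2.COLOR_BGR2GRAY)
d=(g<75).astype(np.uint8); d[130:]=0; d[:,:205]=0; d[:,355:]=0
n,l,st,c=cv2.connectedComponentsWithStats(d)
for k in range(1,n):
    if st[k,4]>5: print(k,st[k],c[k].round(1),(onz('wrist',*c[k],.111,i)*1000).round(1))
# outer rim: white blob, right/left/bottom edges
wm=(g>150).astype(np.uint8)
# mouth circle by boundary points at radii: cast radial profile from guess centre, in world
c0=onz('wrist',282,57,.11,i)
for rep in range(3):
    P=[];Q=[]
    for a in np.radians(np.arange(0,360,3)):
        rr=np.arange(.022,.06,.0003); pr=[proj('wrist',[c0[0]+r*np.cos(a),c0[1]+r*np.sin(a),.11],i) for r in rr]
        v=np.array([g[int(round(y)),int(round(x))] if 0<=int(round(y))<420 else 0 for x,y in pr])
        k=np.argmax(v>120)
        if k: P.append((c0[0]+rr[k]*np.cos(a),c0[1]+rr[k]*np.sin(a),rr[k]))
    P=np.array(P); q=P[np.abs(P[:,2]-np.median(P[:,2]))<.002]
    A=np.c_[2*q[:,:2],np.ones(len(q))]; s=np.linalg.lstsq(A,(q[:,:2]**2).sum(1),rcond=None)[0]
    c0=np.array([s[0],s[1],.11]); print('mouth',c0.round(4),'r',np.sqrt(s[2]+s[0]**2+s[1]**2).round(4),len(q))
# held lid plate: arc in upper part
e=(g<60).astype(np.uint8); L=[]
for u in range(200,370,4):
    col=e[175:290,u]; k=np.argmax(col)
    if col[k:k+6].all(): L.append((u,175+k))
s=state(); z=s['eef_pos'][2]-.003
w=np.array([onz('wrist',*p,z,i)[:2] for p in L]); A=np.c_[2*w,np.ones(len(w))]; t=np.linalg.lstsq(A,(w**2).sum(1),rcond=None)[0]
print('plate',t[:2].round(4),'r',np.sqrt(t[2]+t[0]**2+t[1]**2),len(L)); Ri=R.from_euler('xyz',s['eef_rot'],degrees=True).inv()
print('plate in tool',Ri.apply([t[0]-s['eef_pos'][0],t[1]-s['eef_pos'][1],0]).round(4))
b=onz('wrist',284.5,218,s['eef_pos'][2]+.0232,i); b2=onz('wrist',283.5,363,s['eef_pos'][2]+.0232,i); print('bar ends tool',Ri.apply(b-s['eef_pos']).round(4),Ri.apply(b2-s['eef_pos']).round(4))
```

```text
1 [228  10   7   8  31] [231.4  13.4] [519.6 245.2 111. ]
2 [ 227   12  108   91 6579] [280.2  57.3] [541.1 204.9 111. ]
3 [339  46   9  15 103] [343.  53.] [585.3 190.2 111. ]
4 [214  57   9  15 105] [218.2  63.6] [496.6 218.1 111. ]
5 [324  98   7   7  26] [326.8 100.9] [562.5 162.8 111. ]
7 [304 115  17  11  34] [311.4 120.4] [546.4 153.6 111. ]
8 [248 119  51  11 113] [275.4 126.9] [518.6 159.5 111. ]
9 [285 119   2   8  14] [285.4 122.9] [527.  159.4 111. ]
10 [289 119   2   7  11] [289.5 122.2] [530.1 158.7 111. ]
11 [280 120   3   7  14] [281.2 122.9] [524.  160.7 111. ]
mouth [0.5411 0.2042 0.11  ] r 0.0321 101
mouth [0.541  0.2042 0.11  ] r 0.0322 102
mouth [0.5411 0.2041 0.11  ] r 0.0322 102
plate [0.5038 0.1061] r 0.040420058279491904 43
plate in tool [-0.0003 -0.0005  0.    ]
bar ends tool [ 0.0327 -0.0001 -0.0232] [-0.0284 -0.0004 -0.0232]
```

>>> {"method": "drive_tool", "body": {
  "steps": [
    {"linear": [0.01,0,0],"dr": [0,0,-8],"gripper": 1},
    {"linear": [0.02,-0.001,0],"dr": [0,0,-17],"gripper": 1},
    {"linear": [0.035,-0.001,0],"dr": [0,0,-26],"gripper": 1},
    {"linear": [0.05,-0.001,0],"dr": [0,0,-35],"gripper": 1},
    {"linear": [0.065,-0.002,0],"dr": [0,0,-44],"gripper": 1},
    {"linear": [0.08,-0.002,0.01],"dr": [0,0,-53],"gripper": 1},
    {"linear": [0.095,-0.003,0.02],"dr": [0,0,-62],"gripper": 1},
    {"linear": [0.1045,-0.003,0.03],"dr": [0,0,-71],"gripper": 1},
    {"linear": [0.1045,-0.003,0.045],"dr": [0,0,-80],"gripper": 1},
    {"linear": [0.1045,-0.003,0.06],"dr": [0,0,-88],"gripper": 1},
    {"linear": [0.1045,-0.003,0.075],"dr": [0,0,-94.5],"gripper": 1},
    {"linear": [0.1045,-0.003,0.083],"dr": [0,0,-94.5],"gripper": 1},
    {"linear": [0.1045,-0.003,0.083],"dr": [0,0,-94.5],"gripper": 1},
    {"linear": [0.1045,-0.003,0.083],"dr": [0,0,-94.5],"gripper": 1},
    {"linear": [0.1045,-0.003,0.083],"dr": [0,0,-94.5],"gripper": 1}
  ]
}}

```text
time_s: 7.62
eef_pos: [0.5412, 0.2053, 0.1705]
eef_rot: [180.0, 0.1, 162.5]
wrist_force: [-0.4, -0.1, -1.2]
opening: 0.0138
grip_force: 59.1
```

Run:
```python
from h import *
togo([.541,.2042,.119],162.5)
```

```text
t 7.625 pos [0.5412 0.2053 0.1705] [1.7995e+02 6.0000e-02 1.6250e+02] q [20.8 21.8 -7.  61.1 -0.  38.3] op 0.0138 F [-0.4 -0.1 -1.2]
linear [-0.0001 -0.0011  0.0515] dr [0.05 0.06 0.  ]
```

>>> {"method": "drive_tool", "body": {
  "steps": [
    {"linear": [0,-0.001,0.01],"dr": [0,0,0],"gripper": 1},
    {"linear": [0,-0.001,0.02],"dr": [0,0,0],"gripper": 1},
    {"linear": [0,-0.001,0.025],"dr": [0,0,0],"gripper": 1},
    {"linear": [0,-0.001,0.03],"dr": [0,0,0],"gripper": 1},
    {"linear": [0,-0.001,0.034],"dr": [0,0,0],"gripper": 1},
    {"linear": [0,-0.001,0.038],"dr": [0,0,0],"gripper": 1},
    {"linear": [0,-0.001,0.038],"dr": [0,0,0],"gripper": 1}
  ]
}}

```text
time_s: 8.5
eef_pos: [0.5402, 0.2041, 0.1315]
eef_rot: [-180.0, -0.0, 162.5]
wrist_force: [-0.9, 0.2, -1.4]
opening: 0.0139
grip_force: 59.1
```

No contact force, and the lugs are already below the rim. I'll go on down.

>>> {"method": "drive_tool", "body": {
  "steps": [
    {"linear": [0,0,0.004],"dr": [0,0,0],"gripper": 1},
    {"linear": [0,0,0.008],"dr": [0,0,0],"gripper": 1},
    {"linear": [0,0,0.011],"dr": [0,0,0],"gripper": 1},
    {"linear": [0,0,0.0125],"dr": [0,0,0],"gripper": 1},
    {"linear": [0,0,0.0125],"dr": [0,0,0],"gripper": 1},
    {"linear": [0,0,0.0125],"dr": [0,0,0],"gripper": 1}
  ]
}}

```text
time_s: 9.25
eef_pos: [0.5405, 0.2042, 0.1194]
eef_rot: [180.0, 0.0, 162.5]
wrist_force: [-0.3, -0.4, -1.8]
opening: 0.0137
grip_force: 59.1
```

>>> {"method": "drive_tool", "body": {
  "steps": [
    {"linear": [0,0,0.0005],"dr": [0,0,0],"gripper": 1},
    {"linear": [0,0,0.001],"dr": [0,0,0],"gripper": 1},
    {"linear": [0,0,0.001],"dr": [0,0,0],"gripper": 1},
    {"linear": [0,0,0.001],"dr": [0,0,0],"gripper": 1}
  ]
}}

```text
time_s: 9.75
eef_pos: [0.5405, 0.2042, 0.1188]
eef_rot: [180.0, 0.0, 162.5]
wrist_force: [-1.0, -0.2, 3.7]
opening: 0.0136
grip_force: 59.8
```

It's seated at the expected height under light contact. Now I turn clockwise, checking part-way.

>>> {"method": "drive_tool", "body": {
  "steps": [
    {"linear": [0,0,0],"dr": [0,0,4],"gripper": 1},
    {"linear": [0,0,0],"dr": [0,0,8],"gripper": 1},
    {"linear": [0,0,0],"dr": [0,0,12],"gripper": 1},
    {"linear": [0,0,0],"dr": [0,0,16],"gripper": 1},
    {"linear": [0,0,0],"dr": [0,0,20],"gripper": 1},
    {"linear": [0,0,0],"dr": [0,0,20],"gripper": 1}
  ]
}}

```text
time_s: 10.5
eef_pos: [0.5411, 0.2042, 0.1188]
eef_rot: [179.9, 0.1, 142.6]
wrist_force: [0.8, -1.1, 4.4]
opening: 0.0139
grip_force: 59.9
```

Run:
```python
from h import *
s=state(); print(s['ft_torque'].round(2),s['wrist_force'].round(1)); togo([.541,.2042,.1188],117.5)
```

```text
[-0.16  0.12 -0.03] [ 0.8 -1.1  4.4]
t 10.5 pos [0.5411 0.2042 0.1188] [1.7994e+02 6.0000e-02 1.4256e+02] q [ 20.7  23.9 -12.   54.1  -0.   58.1] op 0.0139 F [ 0.8 -1.1  4.4]
linear [ 0.0001 -0.0001  0.    ] dr [ 0.07  0.05 25.06]
```

>>> {"method": "drive_tool", "body": {
  "steps": [
    {"linear": [0,0,0],"dr": [0,0,4],"gripper": 1},
    {"linear": [0,0,0],"dr": [0,0,8],"gripper": 1},
    {"linear": [0,0,0],"dr": [0,0,12],"gripper": 1},
    {"linear": [0,0,0],"dr": [0,0,16],"gripper": 1},
    {"linear": [0,0,0],"dr": [0,0,20],"gripper": 1},
    {"linear": [0,0,0],"dr": [0,0,23],"gripper": 1},
    {"linear": [0,0,0],"dr": [0,0,25],"gripper": 1},
    {"linear": [0,0,0],"dr": [0,0,25],"gripper": 1},
    {"linear": [0,0,0],"dr": [0,0,25],"gripper": 1}
  ]
}}

```text
time_s: 11.62
eef_pos: [0.541, 0.2043, 0.1188]
eef_rot: [179.9, 0.0, 117.6]
wrist_force: [0.9, -0.0, 4.8]
opening: 0.0139
grip_force: 60.1
```

Run:
```python
from h import *
s=state(); print(s['ft_torque'].round(2)); togo([.541,.2042,.1188],117.5)
im=cv2.cvtColor(camera('wrist'),cv2.COLOR_RGB2BGR); t=cv2.cvtColor(camera('top'),cv2.COLOR_RGB2BGR)
a=cv2.resize(im,(400,300)); b=cv2.resize(t[150:260,100:330],(400,191))
cv2.imwrite('pics/w4.png',np.hstack([a,cv2.copyMakeBorder(b,0,109,0,0,0)]))
```

```text
[-0.19  0.01 -0.09]
t 11.625 pos [0.541  0.2043 0.1188] [1.7992e+02 2.0000e-02 1.1755e+02] q [ 20.7  23.9 -12.   54.1  -0.   83.1] op 0.0139 F [ 0.9 -0.   4.8]
linear [-0.0001 -0.0001  0.    ] dr [0.08 0.02 0.05]
```

View pics/w4.png

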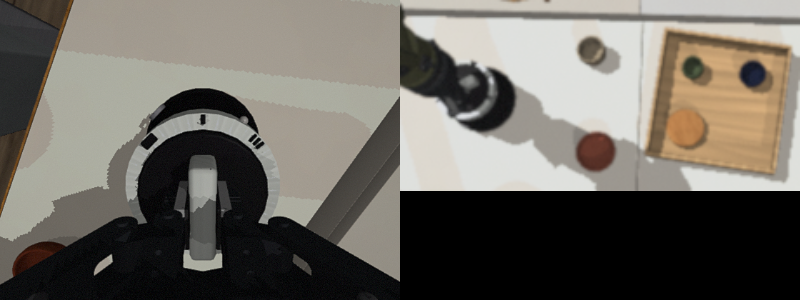

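The wrist view shows the bar (203,160) pointing straight at the single thin mark (203,119). The plate sits flat on the rim, with the broad mark at (149,142) and the triple mark at (256,142). The cup, bowl and crate contents are where they were. Handing in while still gripping.

```bash
python3 -c "
from rig import finish_job
print(finish_job())"
```

```text
the job is handed in; nothing more can be done
None
```

The lid is in the collar, flat on the rim and turned 45° clockwise so its bar points at the single thin mark, short of the lock; the job was handed in at about 12 s with the gripper still holding the bar.

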